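Close up the carver's tool case

TASK

Close up the plywood tool case on the bench: first push the upright tool leaf down until it lies flat inside the case, then push the open lid over and press it fully shut over the leaf. Only push with the fingers: do not pinch the leaf or the lid, and leave the plane, glue bottle, mug and mallet where they are.

Things in the scene. Friction and masses are not known exactly. Their poses are not given: they have to be found in the camera images.
- case: Open plywood tool case fixed to the bench, 280 mm (x) by 200 mm (y), rim 85 mm above the bench, walls 10 mm. Origin: centre of its underside; z up. At yaw 0 its x points away from the robot; the lid is hinged along the +y rim, the tool leaf along the -y side. Inside, a divider at y = +20 mm, 60 mm high, parts the bay under the leaf from a bay with rasps.
- flap (a joint): Angle of the tool leaf about its hinge, which runs along the case's x: 0 = folded flat inside the case (the stop), 1.57 = upright, more = leaning outward to the case's -y, up to 1.9. Friction hinge: it stays where it is left and does not fall by itself; a push of up to about 4 N near its free edge moves it.
- flap_hinge (a point): Middle of the leaf's hinge line, at y = -84 mm, z = 68 mm in the case's frame. Axes turn with the leaf: x along the hinge, y from the hinge to the free edge, z out of the leaf's outer face.
- flap_edge (a point): Middle of the leaf's free edge on its outer face: y = 110 mm, z = 6 mm from flap_hinge, same axes. Leaf: pale wood board 250 x 110 x 6 mm, backed on the inside by a 230 x 100 x 4 mm board with four small gouges. The outer face (to the case's -y when upright, up when folded, then 74 mm above the bench) is the one to push.
- lid (a joint): Angle of the lid about its hinge, which runs along the case's x: 0 = shut on the rim (the stop), 1.57 = vertical, more = leaning back to the case's +y, up to 2.05. Friction hinge: it stays where it is left and does not fall by itself; a push of up to about 4 N near its free edge moves it.
- lid_hinge (a point): Middle of the lid's hinge line, at y = +100 mm, z = 85 mm in the case's frame. Axes turn with the lid: x along the hinge, -y from the hinge to the free edge, z out of the lid's outer face.
- lid_edge (a point): Middle of the lid's free edge on its outer face: y = -200 mm, z = 10 mm from lid_hinge, same axes. Lid: plywood board 280 x 200 x 10 mm with a lining 240 x 160 x 5 mm on the inside. The outer face (to the case's +y when open, up when shut, then 95 mm above the bench) is the one to push.
- plane: Bystander: small dark wooden plane, 120 x 40 x 35 mm, loose on the case's floor under where the leaf folds (there is room for it below the folded leaf). Origin: centre of its underside.
- glue: Bystander: white glue bottle, 60 mm diameter, 150 mm high, standing just beyond the far (+x) end of the case. Origin: centre of its underside.
- mug: Bystander: white mug, 76 mm diameter, 90 mm high, standing just beyond the far (+x) end of the case. Origin: centre of its underside.
- mallet: Bystander: wooden mallet lying on the bench on the leaf's side of the case, head 110 x 70 x 60 mm, 305 mm long in all along its x. Origin: on the bench under a point of the handle, 45 mm before the head, which lies to its +x.

How it is judged:
On the way, in this order (a step that is already met when the one before it is completed fails the run):
1. the tool leaf is folded flat into the case (within 0.08 rad of its stop) (value of joint flap below 0.08 rad and value of joint lid above 0.8 rad), for 0.2 s.
2. the lid is shut over it (within 0.04 rad of its stop) (value of joint lid below 0.04 rad), for 0.2 s.
At the end, for the whole second after the job is handed in: The leaf lies folded in the case (within 0.08 rad of flat, about 9 mm at its edge) and the lid is shut over it (within 0.04 rad, about 8 mm at its edge) and at rest (value of joint flap below 0.08 rad and value of joint lid below 0.04 rad and velocity of joint lid between -0.05 and 0.05 rad/s); the robot touches nothing.
It fails at once if the lid is brought more than half way down (below 0.8 rad) while the leaf still stands up (above 0.25 rad) (value of joint lid below 0.8 rad and value of joint flap above 0.25 rad).
It fails at once if the leaf is pinched: fingers press on both its faces at once (contact force between the fingers and flap_c0 above 1.5 N and contact force between the fingers and flap_c1 above 1.5 N).
It fails at once if the lid is pinched: fingers press on both its faces at once (contact force between the fingers and lid_c0 above 1.5 N and contact force between the fingers and lid_c1 above 1.5 N).
It fails at once if the plane, glue bottle, mug or mallet is lifted, knocked over or shifted more than 30 mm (distance of any of plane, glue, mug, mallet from where it was at the start of the episode above 0.03 m or angle between any of plane, glue, mug, mallet's own z axis and vertical above 0.4 rad).
It also fails if it takes over 59 s, if anything falls off the work surface, if the arm or the gripper's body presses on something with over 40 N, if the wrist force passes 120 N, or if a joint passes its speed limit or range.

ROBOT

A 6-joint arm with a two-finger parallel gripper is mounted at the origin on the work surface. World frame = base frame: x ahead of the robot, y to its left, z up, the work surface at z = 0. Lengths are in m, angles in rad, forces in N, time in s.
With the tool pointing down it reaches from about 0.35 to 0.775 m from the base axis. Payload 7.3 kg.
Tool frame: the origin (TCP) lies on the mounting face of the last link; the fingertips stand 178 mm ahead of it and the grasp point (between the pads) lies 159 mm ahead of it (robot.tcp_to_tips is the distance from the TCP to the fingertips, in m); z points along the fingers, y is the direction in which the jaws open and shut (so a half turn about z gives the same grasp; the last joint's range is limited). The gripper opens to 92 mm and grips with 3 to 60 N. Pads are 19 mm wide; open, the fingers measure 130 mm over their backs; the gripper's body (75 mm by 190 mm) begins 47 mm behind the grasp point.
Start: joints at [1.138, 0.342, 1.524, -0, 1.275, -0.146], TCP at [0.148, 0.504, 0.405] pointing down, gripper open.
Joint ranges: [-2.53, 2.53], [-0.77, 2.02], [0.04, 2.7], [-1, 4.14], [0.28, 2.66], [-3.11, 3.11]. Speed limits (rad/s): [2.57, 2.57, 3.14, 3.14, 3.14, 3.14].

INTERFACE

Orientations are given as [roll, pitch, yaw] about the fixed x, y, z axes, in that order (R = Rz(yaw) Ry(pitch) Rx(roll)).
In Python, from cell import robot, viewer gives the robot as it stands.
- The arm moves only by the shell command python3 -m creep 'ROWS' [OPENING] [FORCE]. ROWS is JSON, a list that holds one entry, the list of rows, each a list of 6 numbers: the shift along the world's x, y, z in mm, then the turn, a rotation vector about the world's x, y, z in degrees. A call has 1 to 5 rows; each row shifts and turns the pose as measured when the row begins; what a row does not reach is not made up. A row lasts 1/12 s, in which the tool goes at most 41.7 mm and 7.16 degrees, less where a joint would pass 70% of its speed; a pose out of reach is approached as far as the arm can. A call with a gripper value outside its range is refused whole. OPENING is the closure, from -1 (fully open) to 1 (shut), set as the call begins (- or left out, the last holds). The fingers move at their own pace and stop on an object; FORCE is the grip in N (left out, the last holds). Time passes only in rows, so rows that do not move let the fingers close. It gives the time, the measured TCP pose, the force and the opening at its end, in the units of the state.
- robot.observe(): the state, without advancing time (a new reading comes with each control period).
- viewer.read_camera(name): name is "scene" or "side" or "wrist"; returns the picture (420x560x3 uint8, blue, green, red); there is no depth.
- viewer.camera_model(name): a dict with "fx", "fy", "cx", "cy" (pixels), "pose" (4x4, takes a point from camera to world coordinates); the wrist camera has in their place "mount" (4x4, takes a point from camera to tool coordinates, whose origin is the TCP and whose axes are the flange's). Camera axes: x right, y up, looking along -z (the intrinsics and any distortion apply to the point x, -y, -z); pixel columns grow to the right and rows downward; lengths in m; the calibration is good to about 2 mm. A picture is of the moment at which its call begins: read the wrist's pose just before it. camera_model takes no time and is no camera call.
- robot.hand_in(): hands the job in, once; it reports no verdict.
The state is a dict: "time": time; "qpos": joint angles; "qvel": joint speeds; "joint_efforts": joint torques, N m; "tool_pos": TCP position; "tool_rot": TCP orientation; "contact_force": force on the tool from outside, world axes, zero at the start; "torque": the same for the moment, N m; "opening": finger opening in m.
Only numpy, scipy, OpenCV 4.12 (cv2) and the standard library are available. Lean on these libraries where they do the work, as an engineer would, in place of code of your own. Each camera call takes 0.05 s, during which the arm holds its last target. There are 200 camera calls.

## Working session

There is one attempt and no reset: what is moved stays moved. The work goes in short steps, Python scripts to look and compute and a shell command to move; the robot and the scene stay as the last step left them, time stands still between calls to the robot, and variables do not carry over. Pictures are saved under pics/ and viewed, about 8 in all and at most 12, crops included, and the job is handed in when it is done.

```bash
mkdir -p pics; ls; python3 - <<'E'
from cell import robot, viewer
import cv2,numpy as np
for n in("scene","side"):
    cv2.imwrite(f"pics/{n}0.png",cv2.resize(viewer.read_camera(n),None,fx=1.42,fy=1.42,interpolation=cv2.INTER_CUBIC))
    m=viewer.camera_model(n);print(n,{k:(np.round(v,4).tolist() if k=='pose' else v) for k,v in m.items()})
s=robot.observe();print(s)
E
```

```text
pics
scene {'fx': 519.2399609163751, 'fy': 519.2399609163751, 'cx': 287.63151205857326, 'cy': 209.03999471739692, 'pose': [[-0.5016, -0.4824, 0.7181, 1.3991], [0.8651, -0.2858, 0.4123, 0.3807], [0.0064, 0.828, 0.5607, 0.6993], [0.0, 0.0, 0.0, 1.0]]}
side {'fx': 457.6359518546416, 'fy': 457.6359518546416, 'cx': 273.81122341016845, 'cy': 207.99432393063913, 'pose': [[0.6434, 0.4654, -0.6077, 0.1169], [-0.7654, 0.3818, -0.518, -0.4923], [-0.009, 0.7985, 0.6019, 0.5853], [0.0, 0.0, 0.0, 1.0]]}
{'time': 0.1, 'qpos': array([ 1.13799771e+00,  3.42625163e-01,  1.52490438e+00, -1.64400936e-05,
        1.27542945e+00, -1.46008636e-01]), 'qvel': array([ 8.14697221e-05, -2.18958233e-03, -2.02136785e-03, -2.15387255e-04,
        5.90232028e-04,  7.48822294e-04]), 'joint_efforts': array([ 5.22783830e-04, -4.31995833e+01, -2.44692171e+01,  7.18765939e-02,
        5.26639796e-02, -3.40274232e-05]), 'tool_pos': array([0.14844162, 0.5034475 , 0.40413475]), 'tool_rot': array([-3.14023856e+00, -1.83235696e-04,  2.85480734e+00]), 'contact_force': array([-0.797813  ,  0.20512024,  0.04582378]), 'torque': array([ 0.02398845, -0.01211717, -0.02003432]), 'opening': 0.0919041786232395}
```

View pics/scene0.png

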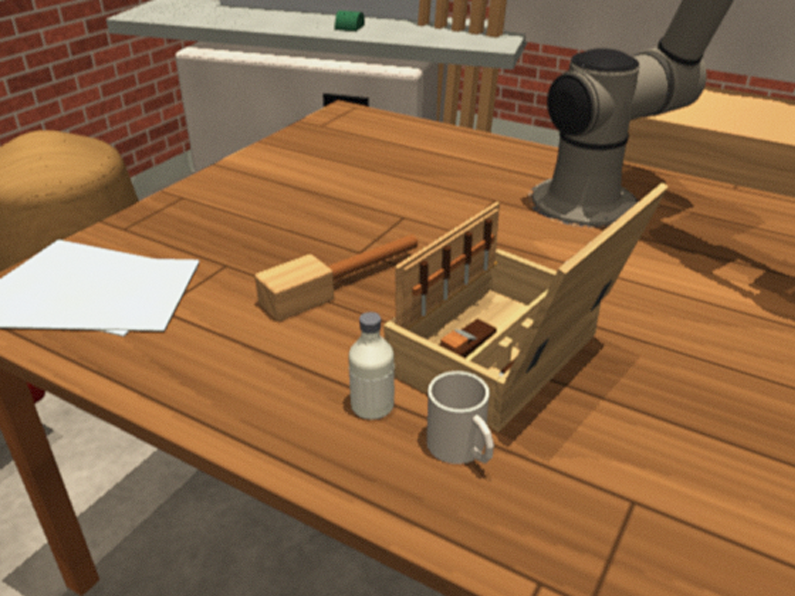

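View pics/side0.png

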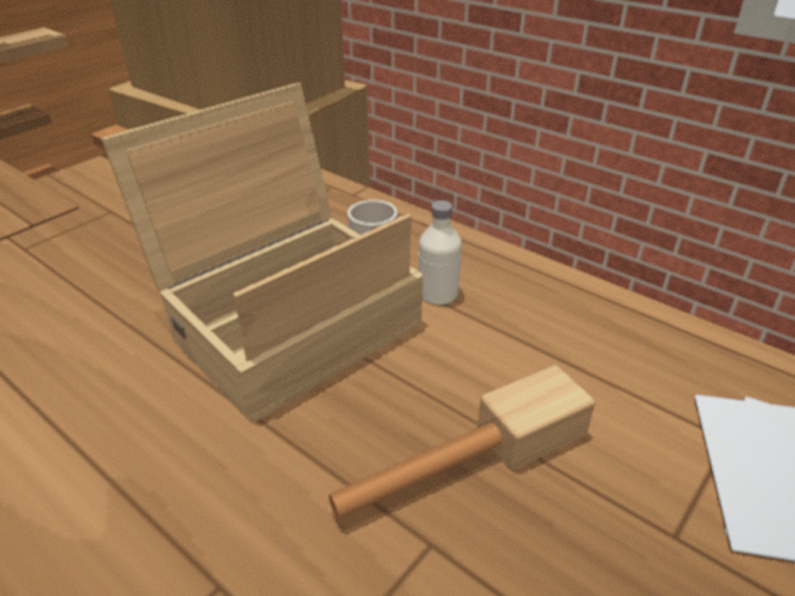

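```bash
cat > h.py <<'E'
import numpy as np, cv2
from cell import robot, viewer
from scipy.optimize import least_squares
from scipy.spatial.transform import Rotation as R
def proj(n,P):
    m=viewer.camera_model(n);T=np.linalg.inv(m['pose']);c=np.atleast_2d(P)@T[:3,:3].T+T[:3,3]
    return np.c_[m['cx']+m['fx']*c[:,0]/-c[:,2], m['cy']+m['fy']*c[:,1]/c[:,2]]
def world(p,q): # case frame to world
    c,s=np.cos(p[2]),np.sin(p[2]);q=np.asarray(q,float);return np.array([p[0]+c*q[0]-s*q[1],p[1]+s*q[0]+c*q[1],q[2]])
def leaf(a,x,y,z): return [x,-.084+y*np.cos(a)-z*np.sin(a),.068+y*np.sin(a)+z*np.cos(a)]
def lid(a,x,y,z): # rotates other way
    return [x,.1+y*np.cos(a)+z*np.sin(a),.085-y*np.sin(a)+z*np.cos(a)]
E
cat > fit.py <<'E'
from h import *
X=.14
obs=[("side",260,418,lambda p:[-X,-.1,0]),("side",243,374,lambda p:[-X,-.1,.085]),("side",421,277,lambda p:[X,-.1,.085]),("side",424,325,lambda p:[X,-.1,0]),
("side",165,290,lambda p:[-X,.1,.085]),("side",105,138,lambda p:lid(p[4],-X,-.2,0)),("side",300,85,lambda p:lid(p[4],X,-.2,.01)),
("side",237,291,lambda p:leaf(p[3],-.125,.11,.006)),("side",411,218,lambda p:leaf(p[3],.125,.11,.006)),
("scene",396,268,lambda p:leaf(p[3],.125,.11,0)),("scene",497,205,lambda p:leaf(p[3],-.125,.11,.003)),("scene",387,326,lambda p:[X,-.1,.085]),
("scene",497,428,lambda p:[X,.1,0]),("scene",665,187,lambda p:lid(p[4],-X,-.2,.005)),("scene",560,272,lambda p:lid(p[4],X,-.2,.005))]
def res(p): return np.concatenate([proj(n,world(p,f(p)))[0]*1.42-[u,v] for n,u,v,f in obs])
best=min((least_squares(res,[.55,.1,y,1.5,1.9],loss='soft_l1',f_scale=2) for y in(-.3,0,.3,.6)),key=lambda r:r.cost)
p=best.x;print(p.round(4));print(best.fun.reshape(-1,2).round(1).tolist())
np.save('p.npy',p)
print("hinge z, leaf edge",world(p,leaf(p[3],0,.11,.006)),"lid edge",world(p,lid(p[4],0,-.2,.01)))
# bench points: mallet, glue, mug
def ray(n,u,v,z):
    m=viewer.camera_model(n);d=m['pose'][:3,:3]@[(u/1.42-m['cx'])/m['fx'],-(v/1.42-m['cy'])/m['fy'],-1];o=m['pose'][:3,3];return o+d*(z-o[2])/d[2]
for t in[("side",333,500,.03),("side",484,405,.06),("side",515,440,.06),("side",592,402,.06),("side",556,370,.06),("side",442,207,.15),("side",372,212,.09),("scene",458,390,.09),("scene",370,320,.15)]:print(t,ray(*t).round(3))
E
python3 fit.py
```

```text
Traceback (most recent call last):
  File "fit.py", line 9, in <module>
    best=min((least_squares(res,[.55,.1,y,1.5,1.9],loss='soft_l1',f_scale=2) for y in(-.3,0,.3,.6)),key=lambda r:r.cost)
  File "fit.py", line 9, in <genexpr>
    best=min((least_squares(res,[.55,.1,y,1.5,1.9],loss='soft_l1',f_scale=2) for y in(-.3,0,.3,.6)),key=lambda r:r.cost)
              ~~~~~~~~~~~~~^^^^^^^^^^^^^^^^^^^^^^^^^^^^^^^^^^^^^^^^^^^^^^^^^
  File "fit.py", line 8, in res
    def res(p): return np.concatenate([proj(n,world(p,f(p)))[0]*1.42-[u,v] for n,u,v,f in obs])
                                       ~~~~^^^^^^^^^^^^^^^^^
  File "h.py", line 6, in proj
    m=viewer.camera_model(n);T=np.linalg.inv(m['pose']);c=np.atleast_2d(P)@T[:3,:3].T+T[:3,3]
ValueError: time passes only in moves, steps and waits
```

```bash
python3 - <<'E'
s=open('h.py').read()
s=s.replace("def proj","CM={n:viewer.camera_model(n) for n in('scene','side','wrist')}\ndef proj",1).replace("m=viewer.camera_model(n)","m=CM[n]")
open('h.py','w').write(s)
f=open('fit.py').read().replace("m=viewer.camera_model(n)","m=CM[n]");open('fit.py','w').write(f)
E
python3 fit.py
```

```text
[ 0.5667  0.0505 -0.1569  1.5564  1.85  ]
[[-6.4, 4.8], [0.3, -3.2], [5.0, -2.7], [0.5, -1.6], [-1.8, 0.6], [1.5, -0.1], [-0.4, -1.9], [0.3, 2.8], [1.8, -4.1], [1.9, -0.8], [1.9, -3.5], [-5.4, -2.6], [-1.0, 3.2], [0.9, -2.1], [1.0, -0.7]]
hinge z, leaf edge [ 0.55286386 -0.03680147  0.17807509] lid edge [0.59240942 0.21324374 0.27449599]
('side', 333, 500, 0.03) [ 0.381 -0.19   0.03 ]
('side', 484, 405, 0.06) [ 0.561 -0.249  0.06 ]
('side', 515, 440, 0.06) [ 0.54  -0.301  0.06 ]
('side', 592, 402, 0.06) [ 0.64  -0.338  0.06 ]
('side', 556, 370, 0.06) [ 0.66  -0.283  0.06 ]
('side', 442, 207, 0.15) [ 0.754 -0.045  0.15 ]
('side', 372, 212, 0.09) [0.762 0.09  0.09 ]
('scene', 458, 390, 0.09) [0.766 0.089 0.09 ]
('scene', 370, 320, 0.15) [ 0.766 -0.039  0.15 ]
```

```bash
python3 -m creep '[[[0,0,35,0,0,0],[0,0,35,0,0,0],[20,-30,0,0,0,-5],[22,-32,0,0,0,-5],[22,-32,0,0,0,-5]]]' 1 10; python3 -m creep '[[[22,-32,0,0,0,-5],[22,-32,0,0,0,-5],[22,-32,0,0,0,-5],[22,-32,0,0,0,-5],[22,-32,0,0,0,-5]]]'; python3 -m creep '[[[22,-32,0,0,0,-5],[22,-32,0,0,0,-5],[22,-32,0,0,0,-5],[22,-32,0,0,0,-5],[22,-32,0,0,0,-5]]]'
```

```text
time: 0.52
tool_pos: [0.2106, 0.4106, 0.4736]
tool_rot: [-3.135, -0.004, 2.595]
contact_force: [0.3, -0.7, 0.5]
opening: 0.063
time: 0.93
tool_pos: [0.3223, 0.2426, 0.4728]
tool_rot: [-3.134, -0.003, 2.14]
contact_force: [-0.1, -0.1, -0.8]
opening: 0.0299
time: 1.35
tool_pos: [0.4346, 0.0731, 0.4724]
tool_rot: [-3.134, -0.004, 1.681]
contact_force: [1.3, 0.6, 0.4]
opening: 0.0008
```

```bash
python3 -m creep '[[[22,-30,0,0,0,-4],[22,-30,0,0,0,-4],[22,-30,0,0,0,-4],[23,-30,0,0,0,-3.3],[23,-26,0,0,0,0]]]'; python3 -m creep '[[[0,0,-35,0,0,0],[0,0,-35,0,0,0],[0,0,-35,0,0,0],[0,0,-25,0,0,0],[0,0,0,0,0,0]]]'; cat > look.py <<'E'
from h import *
import sys
s=robot.observe();p=np.load('p.npy');Rm=R.from_euler('xyz',s['tool_rot']).as_matrix();t=s['tool_pos']+Rm@[0,0,.178]
d=t-[p[0],p[1],0];c,sn=np.cos(p[2]),np.sin(p[2])
print('t',s['time'],'tip case mm',(1e3*np.array([c*d[0]+sn*d[1],-sn*d[0]+c*d[1],d[2]])).round(1),'rot',s['tool_rot'].round(3),'F',s['contact_force'].round(1))
if len(sys.argv)>1:
    cv2.imwrite(f"pics/{sys.argv[1]}.png",np.hstack([viewer.read_camera("side")[:,:400],viewer.read_camera("scene")[:,160:]]))
E
python3 look.py a1
```

```text
time: 1.77
tool_pos: [0.5498, -0.0834, 0.4709]
tool_rot: [-3.131, -0.005, 1.392]
contact_force: [0.6, 0.6, -0.2]
opening: 0.0003
time: 2.18
tool_pos: [0.5535, -0.092, 0.3352]
tool_rot: [-3.137, -0.002, 1.381]
contact_force: [-1.4, 0.4, 0.5]
opening: 0.0008
t 2.1833 tip case mm [   8.5 -142.4  157.2] rot [-3.137e+00 -2.000e-03  1.381e+00] F [-1.4  0.4  0.5]
```

View pics/a1.png

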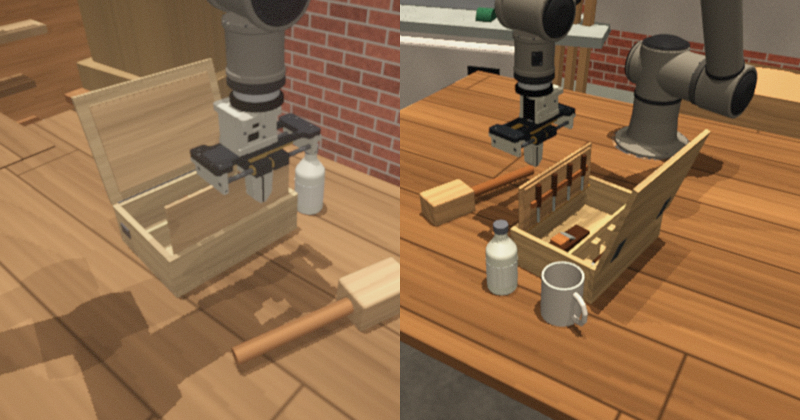

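```bash
python3 -m creep '[[[1.6,10,0,0,0,2],[1.6,10,0,0,0,0],[1.6,10,0,0,0,0],[1,7,0,0,0,0]]]';  python3 look.py; python3 -m creep '[[[1.2,7.7,-0.5,0,0,0],[1.2,7.7,-0.5,0,0,0],[1.2,7.7,-0.5,0,0,0]]]'; python3 look.py; python3 -m creep '[[[1.2,7.3,-2.5,0,0,0],[1.2,7.3,-2.5,0,0,0],[1.2,7.3,-2.5,0,0,0]]]';python3 look.py
```

```text
time: 2.62
tool_pos: [0.5623, -0.0527, 0.3472]
tool_rot: [3.127, -0.001, 1.419]
contact_force: [-0.5, 0.7, -0.1]
opening: 0.0004
t 2.6167 tip case mm [  14.4 -102.5  169.2] rot [ 3.127e+00 -1.000e-03  1.419e+00] F [-0.5  0.7 -0.1]
time: 2.87
tool_pos: [0.5662, -0.0262, 0.348]
tool_rot: [3.124, 0.001, 1.422]
contact_force: [-0.0, -2.2, -0.9]
opening: 0.0004
t 2.8667 tip case mm [ 14.8 -76.1 170.1] rot [3.124e+00 1.000e-03 1.422e+00] F [-0.  -2.2 -0.9]
time: 3.12
tool_pos: [0.5701, -0.0016, 0.3409]
tool_rot: [3.122, 0.002, 1.422]
contact_force: [-0.5, -2.0, -0.2]
opening: 0.0007
t 3.1167 tip case mm [ 15.  -51.2 163. ] rot [3.122e+00 2.000e-03 1.422e+00] F [-0.5 -2.  -0.2]
```

```bash
python3 -m creep '[[[0,0,-7,0,0,0],[0,0,-7,0,0,0]]]';  python3 look.py; python3 -m creep '[[[0.8,5,-5,0,0,0],[0.8,5,-5,0,0,0],[0.8,5,-5,0,0,0]]]'; python3 look.py
```

```text
time: 3.28
tool_pos: [0.5707, 0.0004, 0.3268]
tool_rot: [3.119, 0.001, 1.424]
contact_force: [-1.1, -1.5, 3.1]
opening: 0.0006
t 3.2833 tip case mm [ 15.7 -49.  148.9] rot [3.119e+00 1.000e-03 1.424e+00] F [-1.1 -1.5  3.1]
time: 3.53
tool_pos: [0.5733, 0.0155, 0.3095]
tool_rot: [3.12, 0.001, 1.422]
contact_force: [0.7, -0.5, 2.2]
opening: 0.0004
t 3.5333 tip case mm [ 15.9 -33.6 131.5] rot [3.120e+00 1.000e-03 1.422e+00] F [ 0.7 -0.5  2.2]
```

```bash
python3 -m creep '[[[0.8,5,-5,0,0,0],[0.8,5,-5,0,0,0],[0.6,4,-5,0,0,0]]]';  python3 look.py; python3 -m creep '[[[0.5,3.3,-6.5,0,0,0],[0.5,3.3,-6.5,0,0,0],[0.5,3.3,-6.5,0,0,0]]]'; python3 look.py
```

```text
time: 3.78
tool_pos: [0.5757, 0.0309, 0.2923]
tool_rot: [3.121, 0.001, 1.422]
contact_force: [0.4, -1.3, 0.9]
opening: 0.0001
t 3.7833 tip case mm [ 15.6 -18.1 114.3] rot [3.121e+00 1.000e-03 1.422e+00] F [ 0.4 -1.3  0.9]
time: 4.03
tool_pos: [0.5773, 0.0421, 0.2706]
tool_rot: [3.121, 0.001, 1.422]
contact_force: [-0.2, -0.9, 0.4]
opening: 0.0004
t 4.0333 tip case mm [15.5 -6.8 92.7] rot [3.121e+00 1.000e-03 1.422e+00] F [-0.2 -0.9  0.4]
```

```bash
python3 -m creep '[[[0.2,1.5,-6,0,0,0],[0.2,1.5,-5,0,0,0],[0,0,-4,0,0,0]]]';  python3 look.py; python3 -m creep '[[[0,0,-3,0,0,0],[0,0,-3,0,0,0]]]'; python3 look.py a2
```

```text
time: 4.28
tool_pos: [0.5777, 0.0463, 0.2531]
tool_rot: [3.122, 0.001, 1.423]
contact_force: [-0.8, 1.8, 0.4]
opening: 0.0007
t 4.2833 tip case mm [15.1 -2.5 75.1] rot [3.122e+00 1.000e-03 1.423e+00] F [-0.8  1.8  0.4]
time: 4.45
tool_pos: [0.5776, 0.0464, 0.2518]
tool_rot: [3.12, 0.001, 1.423]
contact_force: [-14.0, -0.6, 37.7]
opening: 0.0006
t 4.45 tip case mm [15.2 -2.4 73.8] rot [3.120e+00 1.000e-03 1.423e+00] F [-14.   -0.6  37.7]
```

View pics/a2.png

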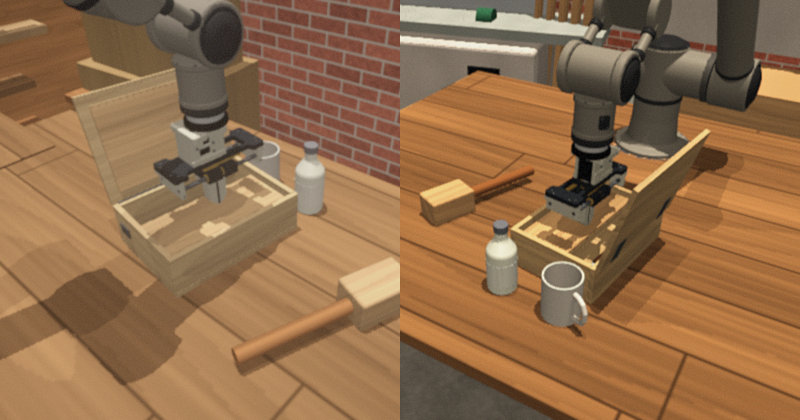

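```bash
python3 -m creep '[[[0,0,10,0,0,0],[0,0,36,0,0,0],[0,0,40,0,0,0],[0,0,40,0,0,0],[0,0,40,0,0,0]]]';  python3 -m creep '[[[0,0,40,0,0,0],[0,0,40,0,0,0],[0,0,20,0,0,0],[0,0,0,0,0,0]]]'; python3 look.py a3
```

```text
time: 4.97
tool_pos: [0.5738, 0.0463, 0.4151]
tool_rot: [3.14, 0.002, 1.422]
contact_force: [1.1, 0.7, 0.2]
opening: 0.0005
time: 5.3
tool_pos: [0.5719, 0.0463, 0.5288]
tool_rot: [3.125, -0.001, 1.422]
contact_force: [-0.4, -0.1, 0.6]
opening: 0.0002
t 5.3 tip case mm [  8.7  -3.1 350.9] rot [ 3.125e+00 -1.000e-03  1.422e+00] F [-0.4 -0.1  0.6]
```

View pics/a3.png

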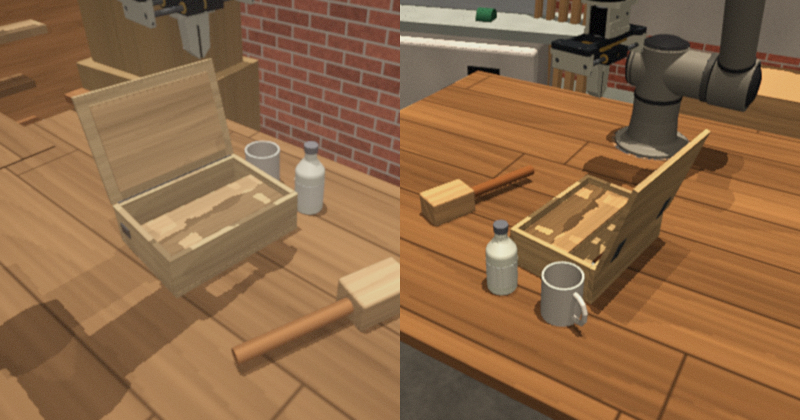

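The leaf lies flat and the lid and the bystanders have not moved. Next I cross over the lid.

```bash
python3 -m creep '[[[6,36,0,0,0,0],[6,36,0,0,0,0],[6,36,0,0,0,0],[6,36,0,0,0,0],[6,36,0,0,0,0]]]';  python3 -m creep '[[[6,36,0,0,0,0],[0,0,0,0,0,0]]]'; python3 look.py;python3 -m creep '[[[0,0,-30,0,0,0],[0,0,-30,0,0,0],[0,0,-25,0,0,0],[0,0,-12,0,0,0],[0,0,0,0,0,0]]]'; python3 look.py a4
```

```text
time: 5.82
tool_pos: [0.6034, 0.2249, 0.5131]
tool_rot: [-3.135, 0.008, 1.408]
contact_force: [0.5, -0.1, -0.5]
opening: 0.0004
time: 5.98
tool_pos: [0.6097, 0.2688, 0.5053]
tool_rot: [-3.124, 0.01, 1.413]
contact_force: [0.8, 0.7, 0.6]
opening: 0.0009
t 5.9833 tip case mm [  5.3 220.5 327.3] rot [-3.124  0.01   1.413] F [0.8 0.7 0.6]
time: 6.4
tool_pos: [0.6077, 0.2722, 0.3894]
tool_rot: [-3.106, 0.019, 1.42]
contact_force: [0.3, -1.0, -0.2]
opening: 0.0003
t 6.4 tip case mm [ -0.5 222.  211.6] rot [-3.106  0.019  1.42 ] F [ 0.3 -1.  -0.2]
```

View pics/a4.png

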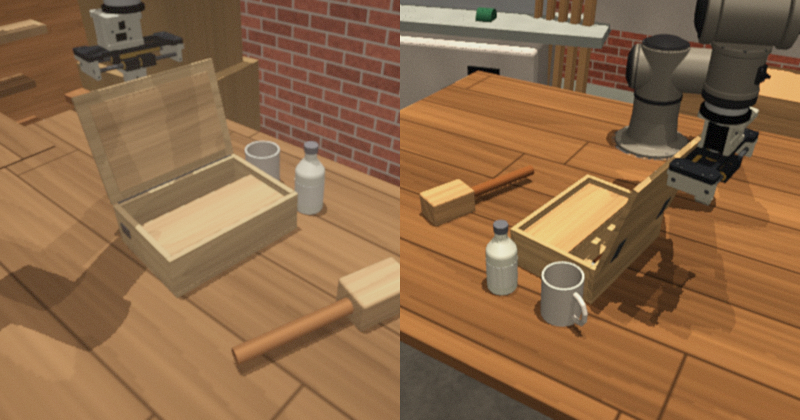

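```bash
python3 -m creep '[[[0,0,15,-1,0,0],[0,0,14,-1,0,0],[-1.9,-12,0,0,0,0],[-1.9,-12,0,0,0,0],[-1.9,-12,0,0,0,0]]]'; python3 look.py;  python3 -m creep '[[[-1.9,-12,0,0,0,0],[-1.9,-12,0,0,0,0],[-1.9,-12,1,0,0,0]]]'; python3 look.py
```

```text
time: 6.92
tool_pos: [0.6026, 0.2346, 0.4244]
tool_rot: [-3.118, 0.05, 1.42]
contact_force: [-0.4, -1.4, 0.7]
opening: 0.0002
t 6.9167 tip case mm [  2.6 178.6 246.6] rot [-3.118  0.05   1.42 ] F [-0.4 -1.4  0.7]
time: 7.17
tool_pos: [0.5958, 0.1941, 0.426]
tool_rot: [-3.12, 0.046, 1.419]
contact_force: [0.7, 2.7, 1.2]
opening: 0.0004
t 7.1667 tip case mm [  2.6 138.2 248.3] rot [-3.12   0.046  1.419] F [0.7 2.7 1.2]
```

```bash
python3 -m creep '[[[-1.9,-12,0,0,0,0],[-1.9,-12,0,0,0,0],[-1.9,-12,-1,0,0,0],[-1.9,-12,-1,0,0,0],[-1.9,-12,-1,0,0,0]]]'; python3 look.py;  python3 -m creep '[[[-1.9,-12,-4,0,0,0],[-1.9,-12,-5,0,0,0],[-1.9,-12,-6,0,0,0]]]'; python3 look.py
```

```text
time: 7.58
tool_pos: [0.5848, 0.1269, 0.4233]
tool_rot: [-3.121, 0.044, 1.418]
contact_force: [0.8, 3.3, -1.0]
opening: 0.0004
t 7.5833 tip case mm [  2.4  70.4 245.5] rot [-3.121  0.044  1.418] F [ 0.8  3.3 -1. ]
time: 7.83
tool_pos: [0.5784, 0.0867, 0.4074]
tool_rot: [-3.122, 0.044, 1.418]
contact_force: [1.7, 1.6, -0.1]
opening: 0.0004
t 7.8333 tip case mm [  2.4  29.6 229.6] rot [-3.122  0.044  1.418] F [ 1.7  1.6 -0.1]
```

```bash
python3 -m creep '[[[-1.6,-10,-6,0,0,0],[-1.6,-10,-7,0,0,0],[-1.6,-10,-8,0,0,0]]]'; python3 look.py;  python3 -m creep '[[[-1.4,-8,-10,0,0,0],[-1.4,-8,-11,0,0,0],[-1.4,-8,-11,0,0,0]]]'; python3 look.py
```

```text
time: 8.08
tool_pos: [0.5728, 0.0527, 0.3838]
tool_rot: [-3.121, 0.045, 1.417]
contact_force: [-0.4, 1.3, 0.0]
opening: 0.0008
t 8.0833 tip case mm [  2.   -4.9 206. ] rot [-3.121  0.045  1.417] F [-0.4  1.3  0. ]
time: 8.33
tool_pos: [0.5678, 0.0248, 0.3493]
tool_rot: [-3.121, 0.047, 1.417]
contact_force: [0.6, 2.3, 0.6]
opening: 0.0004
t 8.3333 tip case mm [  1.5 -33.5 171.6] rot [-3.121  0.047  1.417] F [0.6 2.3 0.6]
```

```bash
python3 -m creep '[[[-0.6,-4,-9,0,0,0],[-0.6,-4,-9,0,0,0],[-0.6,-3,-9,0,0,0],[-0.4,-2,-9,0,0,0]]]'; python3 look.py;  python3 -m creep '[[[0,-1,-9,0,0,0],[0,-1,-9,0,0,0],[0,-1,-8,0,0,0]]]'; python3 look.py
```

```text
time: 8.67
tool_pos: [0.5648, 0.008, 0.309]
tool_rot: [-3.12, 0.049, 1.415]
contact_force: [1.0, -1.2, 1.3]
opening: 0.0006
t 8.6667 tip case mm [  0.9 -51.  131.2] rot [-3.12   0.049  1.415] F [ 1.  -1.2  1.3]
time: 8.92
tool_pos: [0.5645, 0.0045, 0.2799]
tool_rot: [-3.119, 0.05, 1.416]
contact_force: [0.1, 0.3, 0.9]
opening: 0.0003
t 8.9167 tip case mm [  1.  -54.7 102.2] rot [-3.119  0.05   1.416] F [0.1 0.3 0.9]
```

```bash
python3 -m creep '[[[0,0,-4,0,0,0],[0,0,-3,0,0,0],[0,0,-3,0,0,0]]]'; python3 look.py;  python3 -m creep '[[[0,0,-2,0,0,0],[0,0,-2,0,0,0],[0,0,-2,0,0,0]]]'; python3 look.py a5
```

```text
time: 9.17
tool_pos: [0.5643, 0.0046, 0.2726]
tool_rot: [-3.119, 0.051, 1.417]
contact_force: [-13.8, 1.2, 40.9]
opening: 0.0008
t 9.1667 tip case mm [  0.8 -54.8  94.9] rot [-3.119  0.051  1.417] F [-13.8   1.2  40.9]
time: 9.42
tool_pos: [0.5637, 0.0051, 0.273]
tool_rot: [-3.122, 0.053, 1.418]
contact_force: [-5.1, -1.5, 15.8]
opening: 0.0005
t 9.4167 tip case mm [  0.7 -54.8  95.3] rot [-3.122  0.053  1.418] F [-5.1 -1.5 15.8]
```

View pics/a5.png

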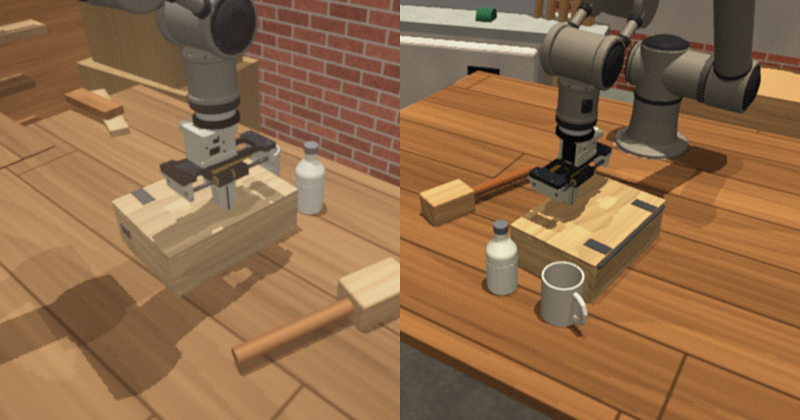

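The lid is shut at its stop, with the tip at 95 mm and pressing. I'll retract straight up.

```bash
python3 -m creep '[[[0,0,10,0,0,0],[0,0,25,0,0,0],[0,0,35,0,0,0],[0,0,35,0,0,0],[0,0,35,0,0,0]]]'; python3 -m creep '[[[0,0,30,0,0,0],[0,0,0,0,0,0],[0,0,0,0,0,0],[0,0,0,0,0,0]]]'; python3 look.py a6
```

```text
time: 9.93
tool_pos: [0.561, 0.0069, 0.4099]
tool_rot: [-3.104, 0.053, 1.421]
contact_force: [1.1, -0.2, 0.2]
opening: 0.0007
time: 10.27
tool_pos: [0.5611, 0.0082, 0.4497]
tool_rot: [-3.12, 0.051, 1.422]
contact_force: [-0.1, -0.2, -0.5]
opening: 0.0002
t 10.2667 tip case mm [ -2.7 -51.8 272. ] rot [-3.12   0.051  1.422] F [-0.1 -0.2 -0.5]
```

View pics/a6.png

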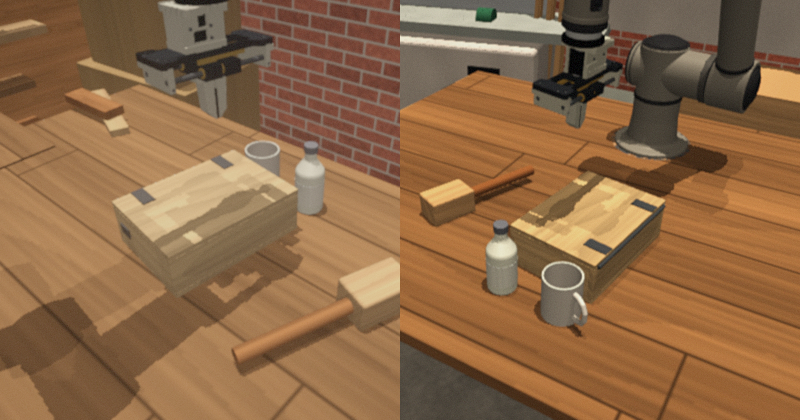

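The case is closed with no gap at the rim. The arm is clear, and the glue bottle, mug and mallet have not moved.

```bash
python3 -c "
from cell import robot
print(robot.hand_in())"
```

```text
the job is handed in; nothing more can be done
None
```

The case is closed and the job was handed in at about 10.3 s; the hand-in gave no verdict. With the fingers shut, I pushed the leaf down from its outer face until it lay flat. Then I crossed over the lid, pushed it over from behind and pressed it shut.

- **Leaf:** the fingertips stopped at 73.8 mm above the bench (74 mm expected when flat), pressing with about 38 N. Pictures taken after backing off showed it still flat.
- **Lid:** the fingertips stopped at 95 mm above the bench, the height expected for a shut lid. The last picture shows it shut with no visible gap.
- **Bystanders:** the glue bottle, mug and mallet look unmoved in the last picture. The plane is hidden under the leaf and was not seen again.
- **Robot:** it ended clear of everything, with about 0 N on the tool.
- **Disagreements:** during the leaf push the fingertips drifted up to about 14 mm above the planned path, and I corrected this on the way. The case position fit was off by up to about 8 px in the enlarged pictures, which was close enough for pushing. The final lid press read 41 N, just over the 40 N limit for the arm and gripper body. It was made with the fingertips, which I read as outside that limit.

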